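Setting out sample trays with a spacer block

TASK

Set the three sample trays in the stand to the same small gap from the divider on their left, bay by bay from the stand's left end as the robot sees it: with the slotted spacer block in hand, hook its slot over the tray's left wall and draw the tray, square to the stand, until the block's thick leg bears lightly on the divider, let it rest there a moment, then lift the block straight off. Go by feel: the dividers are thin and glued, so do not press hard on them. At the end stand the block upright on the table, off the stand, and leave everything else where it was.

Things in the scene. Friction and masses are not known exactly. Their poses are not given: they have to be found in the camera images.
- stand: Plywood tray stand fixed to the table, 420 mm long (its y) by 170 mm wide (its x), three bays in a row; deck 16 mm above the table. Origin on the table surface under its centre; x across it, away from the robot; y along the row, to the robot's left. Never more than about 6 degrees out of line with the world axes. Four upright dividers 36 mm high, 138 mm apart, bound the bays.
- divider1: Thin wooden divider at the left (+y) end of the first bay from the left: 170 mm long (x), 6 mm thick (y), 36 mm high, rigidly fixed to the stand, same axes. Origin at the centre of its underside, on the deck. The spacer block bears on its right face, 3 mm to -y of the origin; a push of more than 9 N there is too much.
- divider2: Thin wooden divider at the left (+y) end of the second bay from the left: 170 mm long (x), 6 mm thick (y), 36 mm high, rigidly fixed to the stand, same axes. Origin at the centre of its underside, on the deck. The spacer block bears on its right face, 3 mm to -y of the origin; a push of more than 9 N there is too much.
- divider3: Thin wooden divider at the left (+y) end of the third bay from the left: 170 mm long (x), 6 mm thick (y), 36 mm high, rigidly fixed to the stand, same axes. Origin at the centre of its underside, on the deck. The spacer block bears on its right face, 3 mm to -y of the origin; a push of more than 9 N there is too much.
- tray1_center (a point): Centre, 17 mm up, of the open steel sample tray loose in the first bay from the left: 160 mm long (x; pouring nose to -x, towards the robot), 76 mm wide (y). Side walls 3 mm thick, 34 mm high, straight from x = -32 to +80 mm, outer faces at y = +38 and -38 mm; floor 3 mm thick. Its left (+y) wall faces divider1. 0.5 to 0.75 kg; slides on the deck at 2.4 to 5 N.
- tray2_center (a point): Centre, 17 mm up, of the open steel sample tray loose in the second bay from the left: 160 mm long (x; pouring nose to -x, towards the robot), 76 mm wide (y). Side walls 3 mm thick, 34 mm high, straight from x = -32 to +80 mm, outer faces at y = +38 and -38 mm; floor 3 mm thick. Its left (+y) wall faces divider2. 0.5 to 0.75 kg; slides on the deck at 2.4 to 5 N.
- tray3_center (a point): Centre, 17 mm up, of the open steel sample tray loose in the third bay from the left: 160 mm long (x; pouring nose to -x, towards the robot), 76 mm wide (y). Side walls 3 mm thick, 34 mm high, straight from x = -32 to +80 mm, outer faces at y = +38 and -38 mm; floor 3 mm thick. Its left (+y) wall faces divider3. 0.5 to 0.75 kg; slides on the deck at 2.4 to 5 N.
- spacer_center (a point): Centre, 36 mm up, of the slotted wooden spacer block standing in front of the stand: 70 mm long (x), 32 mm thick (y), 72 mm high, 0.13 kg. A slot 24 mm deep is sawn along its whole length from below at y = -8 to +2 mm, leaving a thick leg of 14 mm (y = +2 to +16) and a thin lip of 8 mm (y = -16 to -8). Above the slot it is solid: grip its upper half across the thickness.
- tray1: The body of the first tray: origin at the centre of its underside, 17 mm below tray1_center, same axes.
- tray2: The body of the second tray: origin at the centre of its underside, 17 mm below tray2_center, same axes.
- tray3: The body of the third tray: origin at the centre of its underside, 17 mm below tray3_center, same axes.
- spacer: The block's body, origin at the centre of its foot. In use the tray's left (+y) wall stands in the slot, the lip pulls it from inside, and the thick leg's +y face meets the divider; the gap is then 21 mm (14 mm leg plus 7 mm left in the slot). With its foot about 14 mm above the deck it clears the tray's floor and rim.
- bowl_a: White cupping bowl, 80 mm across, 55 mm high; bystander, leave it alone; origin at the centre of its underside.
- bowl_b: White cupping bowl, 80 mm across, 55 mm high; bystander, leave it alone; origin at the centre of its underside.
- bowl_c: White cupping bowl, 80 mm across, 55 mm high; bystander, leave it alone; origin at the centre of its underside.
- timer: Black timer, 50 x 60 mm, 20 mm high; bystander, leave it alone; origin at the centre of its underside.
- sample_jar: Small sample jar, 60 mm across, 75 mm high; bystander, leave it alone; origin at the centre of its underside.
- cup_spoon: Cupping spoon lying on the table, 160 mm long, about 20 mm high; bystander, leave it alone; origin at the centre of its underside.
Not all that is in view belongs to the job. What is shaped like the tray1 but green is not meant. There is more than one size of the spacer; the one meant has the size given above.

How it is judged (in metres and radians):
On the way, in this order (a step that is already met when the one before it is completed fails the run):
1. the first tray's left wall stands in the slot of the spacer block while the block's thick leg bears on the divider to the left of that tray, for a moment (contact force between spacer and divider1 above 1 N and y of tray1_center in the frame of spacer_center between -0.046 and -0.034 m and z of tray1_center in the frame of spacer_center above -0.05 m), for 0.2 s.
2. the second tray's left wall stands in the slot of the spacer block while the block's thick leg bears on the divider to the left of that tray, for a moment (contact force between spacer and divider2 above 1 N and y of tray2_center in the frame of spacer_center between -0.046 and -0.034 m and z of tray2_center in the frame of spacer_center above -0.05 m), for 0.2 s.
3. the third tray's left wall stands in the slot of the spacer block while the block's thick leg bears on the divider to the left of that tray, for a moment (contact force between spacer and divider3 above 1 N and y of tray3_center in the frame of spacer_center between -0.046 and -0.034 m and z of tray3_center in the frame of spacer_center above -0.05 m), for 0.2 s.
At the end, for the whole second after the job is handed in: The gap between each tray and the divider on its left is 21 mm within 2 mm; the trays lie flat on the deck, square to the stand within 0.05 rad, their centres within 20 mm of its centre line, at rest; the spacer block stands upright on the table, off the stand, at rest (y of tray1_center in the frame of divider1 between -0.064 and -0.06 m and y of tray2_center in the frame of divider2 between -0.064 and -0.06 m and y of tray3_center in the frame of divider3 between -0.064 and -0.06 m and angle between the x axis of each of tray1_center, tray2_center, tray3_center and the x axis of stand, either way round below 0.05 rad and angle between each of tray1_center, tray2_center, tray3_center's own z axis and vertical below 0.03 rad and linear speed of each of tray1, tray2, tray3, spacer below 0.01 m/s and x of tray1_center in the frame of stand between -0.02 and 0.02 m and x of tray2_center in the frame of stand between -0.02 and 0.02 m and x of tray3_center in the frame of stand between -0.02 and 0.02 m and height (world z) of spacer_center between 0.03 and 0.042 m and angle between spacer_center's own z axis and vertical below 0.1 rad and contact force between spacer and stand below 0.05 N); the robot touches nothing.
It fails at once if the spacer block presses on a divider with more than 9 N (contact force between spacer and divider1 above 9 N or contact force between spacer and divider2 above 9 N or contact force between spacer and divider3 above 9 N).
It fails at once if a tray is lifted more than 12 mm or tipped (height (world z) of any of tray1_center, tray2_center, tray3_center above 0.045 m or angle between any of tray1_center, tray2_center, tray3_center's own z axis and vertical above 0.2 rad).
It fails at once if a bystander is moved more than 15 mm (distance of any of bowl_a, bowl_b, bowl_c, timer, sample_jar, cup_spoon from where it was at the start of the episode above 0.015 m).
It also fails if it takes over 67 s, if anything falls off the work surface, if the arm or the gripper's body presses on something with over 40 N, if the wrist force passes 120 N, or if a joint passes its speed limit or range.

ROBOT

A 6-joint arm with a two-finger parallel gripper is mounted at the origin on the work surface. World frame = base frame: x ahead of the robot, y to its left, z up, the work surface at z = 0. Lengths are in m, angles in degrees, forces in N, time in s.
With the tool pointing down it reaches from about 0.375 to 0.9 m from the base axis. Payload 3.1 kg.
Tool frame: the origin (TCP) lies between the finger pads; the fingertips stand 22 mm ahead of it and the grasp point (between the pads) lies 3 mm ahead of it; z points along the fingers, y is the line along which they close (so a half turn about z gives the same grasp; the last joint's range is limited). The gripper opens to 87 mm and grips with 3 to 60 N. Pads are 19 mm wide; open, the fingers measure 117 mm over their backs; the gripper's body (75 mm by 190 mm) begins 51 mm behind the grasp point.
Start: joints at [63.169, 30.224, 82.088, -0, 67.689, -10.227], TCP at [0.179, 0.599, 0.245] pointing down, gripper open.
Joint ranges: [-176.69, 176.69], [-43.24, 126.21], [12.49, 139.97], [-82, 262], [0, 151.66], [-163.58, 163.58]. Speed limits (degrees/s): [159.86, 159.86, 180, 180, 180, 180].

INTERFACE

Orientations are given as a 3x3 rotation matrix whose columns are the frame's x, y, z axes.
In Python, from rig import bot, capture, search_frame, outline_of, spot_point gives the robot as it stands.
- The arm moves only by the tool jog_arm, never from a script. Its argument "rows" is text: rows parted by semicolons, each of 7 numbers parted by spaces: the opening, from 0 (shut) to 1 (fully open), then the shift along the tool's x, y, z as a fraction of full scale, then the turn, a rotation vector about the tool's x, y, z as a fraction of full scale. A call has 1 to 20 rows; each row is the pose to reach, as a shift and turn from the pose commanded when the call began, along the tool's axes at that moment; what a row does not reach only later rows make up. Full scale, the value 1, is 0.5 m for a shift and pi/4 rad for a turn. A row lasts 1/12 s, in which the tool goes at most 41.7 mm and 7.16 degrees, less where a joint would pass 70% of its speed; a pose out of reach is approached as far as the arm can. A call with a number of a shift or a turn outside -1 to 1 is refused whole. A call with a gripper value outside its range is refused whole. The fingers move at their own pace and stop on an object; the grip force is fixed at half the most. Time passes only in rows, so rows that repeat a pose let the fingers close. It gives the time, the measured TCP pose, the force, the opening and the grip force at its end, in the units of the state.
- bot.read_state(): the state, without advancing time (a new reading comes with each control period).
- capture(name): name is "side" or "top" or "wrist"; returns a dict with "pixels" (480x640x3 uint8, red, green, blue), "fx", "fy", "cx", "cy" (pixels), "R" (3x3) and "t" (3): a world point X has camera coordinates R X + t; the wrist camera has in their place "mount" (4x4, takes a point from camera to tool coordinates, whose origin is the TCP and whose axes are the flange's). Camera axes: x right, y down, z forward; pixel columns grow to the right and rows downward; lengths in m; the calibration is good to about 2 mm. A picture is of the moment at which its call begins: read the wrist's pose just before it. There is no depth.
- bot.hand_in(): hands the job in; it is judged then, once.
Trained networks look in a picture, given as the dict that the camera call returned (one of the last four; its "shot" number tells which), for a name from the list of things; names that differ only in an ending like _2 or _b are one class to them, and where a whole thing is asked for, a point or a joint stands for the part that bears it (a point fixed in the world has none). Each returns a list of dicts, best first, with "conf" (0 to 1); they miss things now and then, are a little off and sometimes report something else, mostly with a low value. They report only what shows in the picture. A call takes as long as a camera call. They do not tell look-alikes from the thing itself.
- search_frame(label, picture): "point" ([x, y, z] in m, in world coordinates, good to about 4 mm: the middle of the surface that is visible of it).
- outline_of(label, picture): "region" (480x640 bool, what is visible of it).
- spot_point(label, picture): "point" ([x, y, z] in m, in world coordinates, good to about 4 mm: a listed point, or the origin of a listed thing).
The state is a dict: "time_s": time; "joint_positions": joint angles; "qvel": joint speeds; "tau": joint torques, N m; "position": TCP position; "tcp_rot": TCP orientation; "force": force on the tool from outside, world axes, zero at the start; "moment": the same for the moment, N m; "opening": opening from 0.0 (shut) to 1.0 (fully open); "grasp_force": force on a finger pad.
Only numpy, scipy, OpenCV 4.12 (cv2) and the standard library are available. Lean on these libraries where they do the work, as an engineer would, in place of code of your own. Each camera call takes 0.05 s, during which the arm holds its last target. There are 200 camera calls.

## Working session

There is one attempt and no reset: what is moved stays moved. The work goes in short steps, Python scripts to look and compute and a tool call to move; the robot and the scene stay as the last step left them, time stands still between calls to the robot, and variables do not carry over. Pictures are saved under pics/ and viewed, at most 10 in all, crops included, and the job is handed in when it is done.

Besides the shell and the picture viewer there is one more tool, called after "Request:" as name(argument=value, ...), one argument or row to a line, values as JSON. jog_arm: Moves the arm, as the interface text tells. Its arguments: {"type":"object","properties":{"rows":{"type":"string"}},"required":["rows"]}

```bash
ls; mkdir -p pics; cat > h.py <<'E'
import numpy as np, cv2
from rig import bot, capture, search_frame, outline_of, spot_point
def save(c,n): cv2.imwrite(f'pics/{n}.png',c['pixels'][:,:,::-1])
def proj(c,X):
    p=np.array(c['R'])@np.array(X)+np.array(c['t']); return np.array([c['fx']*p[0]/p[2]+c['cx'],c['fy']*p[1]/p[2]+c['cy']])
def ray(c,uv,z):
    R=np.array(c['R']);t=np.array(c['t']);o=-R.T@t;d=R.T@np.array([(uv[0]-c['cx'])/c['fx'],(uv[1]-c['cy'])/c['fy'],1]);return o+d*(z-o[2])/d[2]
E
python3 - <<'E'
from h import *
s=bot.read_state();print(s['time_s'],s['position'],np.round(s['tcp_rot'],3).tolist(),s['force'],s['opening'])
c=capture('top');save(c,'top');d=capture('side');save(d,'side')
for n in ['divider1','tray1_center','spacer_center','stand','bowl_a','sample_jar','timer','cup_spoon']:
  for k,p in (('top',c),('side',d)):
    print(n,k,[(np.round(r['point'],3).tolist(),round(r['conf'],2),proj(p,r['point']).astype(int).tolist()) for r in spot_point(n,p)])
E
```

```text
pics
0.0 [0.17827237 0.59834208 0.24358364] [[-0.958, 0.286, -0.001], [0.286, 0.958, -0.002], [0.0, -0.002, -1.0]] [-0.26236295  0.44301963  1.10434147] 0.9998275509011887
divider1 top [([0.595, 0.192, 0.012], 0.7, [257, 177]), ([0.616, -0.086, 0.021], 0.5, [376, 168]), ([0.604, 0.049, 0.017], 0.49, [318, 173])]
divider1 side [([0.612, -0.082, 0.017], 0.83, [385, 254]), ([0.602, 0.053, 0.016], 0.57, [352, 221])]
tray1_center top [([0.601, 0.1, 0.034], 0.89, [295, 173]), ([0.278, 0.37, 0.019], 0.67, [177, 313])]
tray1_center side [([0.601, 0.101, 0.04], 0.92, [343, 204]), ([0.282, 0.374, 0.017], 0.83, [194, 189])]
spacer_center top [([0.42, -0.253, 0.037], 0.95, [450, 252]), ([0.319, -0.239, 0.026], 0.53, [443, 296])]
spacer_center side [([0.321, -0.239, 0.027], 0.97, [312, 357]), ([0.42, -0.254, 0.034], 0.64, [358, 339]), ([0.436, 0.061, -0.001], 0.37, [295, 247]), ([0.605, -0.021, 0.032], 0.28, [369, 235])]
stand top [([0.607, -0.013, 0.0], 0.8, [344, 173]), ([0.593, 0.338, -0.001], 0.49, [196, 178])]
stand side [([0.608, -0.012, -0.0], 0.86, [367, 241])]
bowl_a top [([0.523, -0.326, 0.001], 0.97, [477, 209]), ([0.421, 0.237, -0.001], 0.83, [237, 251]), ([0.435, 0.06, -0.006], 0.83, [313, 246])]
bowl_a side [([0.423, 0.243, 0.001], 0.96, [260, 205]), ([0.522, -0.324, 0.002], 0.78, [415, 352]), ([0.468, 0.37, 0.0], 0.36, [256, 173])]
sample_jar top [([0.595, 0.335, 0.0], 0.96, [197, 177])]
sample_jar side [([0.588, 0.336, 0.0], 0.75, [298, 167])]
timer top [([0.425, -0.097, 0.003], 0.9, [380, 250])]
timer side [([0.605, -0.022, 0.033], 0.75, [369, 235]), ([0.426, -0.098, 0.003], 0.73, [322, 293]), ([0.61, -0.084, 0.015], 0.63, [384, 256])]
cup_spoon top [([0.47, 0.372, 0.003], 0.68, [180, 230])]
cup_spoon side [([0.47, 0.372, 0.001], 0.69, [257, 173])]
```

View pics/top.png

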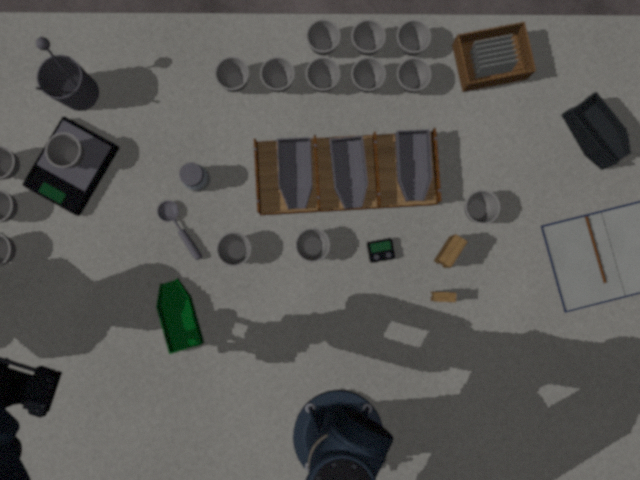

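```bash
python3 - <<'E'
import cv2
a=cv2.imread('pics/side.png')
b=a[310:390,270:400]; cv2.imwrite('pics/crop_sp.png',cv2.resize(b,None,fx=6,fy=6,interpolation=cv2.INTER_CUBIC))
E
```

```text
(no output)
```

View pics/crop_sp.png

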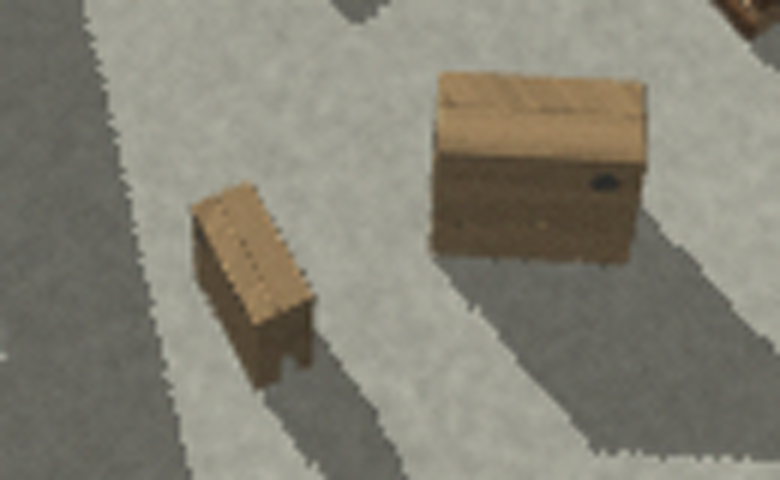

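The top view shows the stand at (255–440, 130–213). Its trays are near (295,173), (350,173) and (415,168), and the green look-alike is at (180,315).

Candidates for the spacer are the large block at (450,250) and the small block at (443,296). The crop shows the first is clearly larger. Its centre height of 36 mm fits, so I choose it. Next I need its yaw and which side the thick leg is on.

```bash
cat >> h.py <<'E'
from scipy.spatial.transform import Rotation as Ro
def go(pos,th=None,s=None):
    s=s or bot.read_state(); R=np.array(s['tcp_rot']); d=R.T@(np.array(pos)-s['position'])/0.5
    if th is None: w=np.zeros(3)
    else:
        a=np.radians(th); T=np.array([[np.cos(a),np.sin(a),0],[np.sin(a),-np.cos(a),0],[0,0,-1]])
        w=Ro.from_matrix(R.T@T).as_rotvec()/(np.pi/4)
    print('jog',np.round(d,4),np.round(w,4),'n>=',int(np.ceil(max(np.linalg.norm(d)*500/41.7,np.linalg.norm(w)*45/7.16))))
def wcap():
    s=bot.read_state(); c=capture('wrist'); M=np.array(c['mount']); T=np.eye(4);T[:3,:3]=s['tcp_rot'];T[:3,3]=s['position']
    W=np.linalg.inv(T@M); c['R']=W[:3,:3];c['t']=W[:3,3]; return c
def th(s): R=np.array(s['tcp_rot']); return np.degrees(np.arctan2(R[1,0],R[0,0]))
E
python3 - <<'E'
from h import *
c=capture('wrist');print(np.round(c['mount'],3).tolist(),c['fx'])
c=capture('top'); cp=-np.array(c['R']).T@np.array(c['t']); print('topcam',cp,c['fx'])
for r in outline_of('spacer_center',c)[:2]:
  m=r['region'].astype('uint8');print(r['conf'],m.sum(),np.argwhere(m).mean(0)[::-1])
  p=np.argwhere(m)[:,::-1].astype(np.float32); q=cv2.boxPoints(cv2.minAreaRect(p))
  print(np.round([ray(c,u,0.06)[:2] for u in q],3).tolist())
# view pose: camera sees block from the robot side
go([0.40,-0.02,0.25],170)
E
```

```text
[[0.0, -0.951, -0.308, 0.085], [1.0, 0.0, -0.0, -0.001], [0.0, -0.308, 0.951, -0.14], [0.0, 0.0, 0.0, 1.0]] 427.0905655978714
topcam [0.35765836 0.02622436 1.3423978 ] 573.228416758268
0.83 252 [442.53174603 296.30952381]
[[0.332, -0.203], [0.333, -0.258], [0.311, -0.258], [0.31, -0.202]]
0.71 631 [449.66244057 250.46275753]
[[0.402, -0.207], [0.468, -0.252], [0.444, -0.287], [0.379, -0.243]]
jog [-0.7781 -1.0597 -0.0109] [ 1.000e-04  0.000e+00 -1.467e-01] n>= 16
```

```bash
python3 - <<'E'
from h import *
go([0.43,0.20,0.245],163.4)
E
```

```text
jog [-0.7099 -0.6209 -0.0009] [ 0.0001  0.     -0.0001] n>= 12
```

Request:
jog_arm(
  rows="1 -0.71 -0.62 0 0 0 0;1 -0.71 -0.62 0 0 0 0;1 -0.71 -0.62 0 0 0 0;1 -0.71 -0.62 0 0 0 0;1 -0.71 -0.62 0 0 0 0;1 -0.71 -0.62 0 0 0 0;1 -0.71 -0.62 0 0 0 0;1 -0.71 -0.62 0 0 0 0;1 -0.71 -0.62 0 0 0 0;1 -0.71 -0.62 0 0 0 0;1 -0.71 -0.62 0 0 0 0;1 -0.71 -0.62 0 0 0 0;1 -0.71 -0.62 0 0 0 0",
)

```text
time_s: 2.13
position: [0.4328, 0.1977, 0.2449]
tcp_rot: [[-0.957, 0.291, 0.002], [0.291, 0.957, -0.0], [-0.002, 0.0, -1.0]]
force: [0.3, 0.9, -0.4]
opening: 1.0
grasp_force: 0.0
```

```bash
python3 - <<'E'
from h import *
go([0.345,-0.20,0.155],146)
E
```

```text
jog [-0.063  -0.8121  0.1796] [0.0008 0.0028 0.3797] n>= 11
```

Request:
jog_arm(
  rows="1 -0.06 -0.81 0.18 0 0 0.38;1 -0.06 -0.81 0.18 0 0 0.38;1 -0.06 -0.81 0.18 0 0 0.38;1 -0.06 -0.81 0.18 0 0 0.38;1 -0.06 -0.81 0.18 0 0 0.38;1 -0.06 -0.81 0.18 0 0 0.38;1 -0.06 -0.81 0.18 0 0 0.38;1 -0.06 -0.81 0.18 0 0 0.38;1 -0.06 -0.81 0.18 0 0 0.38;1 -0.06 -0.81 0.18 0 0 0.38;1 -0.06 -0.81 0.18 0 0 0.38;1 -0.06 -0.81 0.18 0 0 0.38;1 -0.06 -0.81 0.18 0 0 0.38",
)

```text
time_s: 3.22
position: [0.3429, -0.1951, 0.1545]
tcp_rot: [[-0.832, 0.555, -0.001], [0.555, 0.832, 0.002], [0.002, 0.001, -1.0]]
force: [-0.9, 0.2, 0.7]
opening: 1.005
grasp_force: 0.0
```

```bash
python3 - <<'E'
from h import *
s=bot.read_state();print(s['position'],th(s))
c=wcap();save(c,'w1')
print([(np.round(r['point'],3).tolist(),round(r['conf'],2),proj(c,r['point']).astype(int).tolist()) for r in spot_point('spacer_center',c)])
for z in (0.072,): print(proj(c,[0.42,-0.253,z]))
E
```

```text
[ 0.342908   -0.1950604   0.15451367] 146.2781741626355
[([0.314, -0.24, 0.023], 0.56, [240, 231])]
[311.60654321 401.44750251]
```

View pics/w1.png

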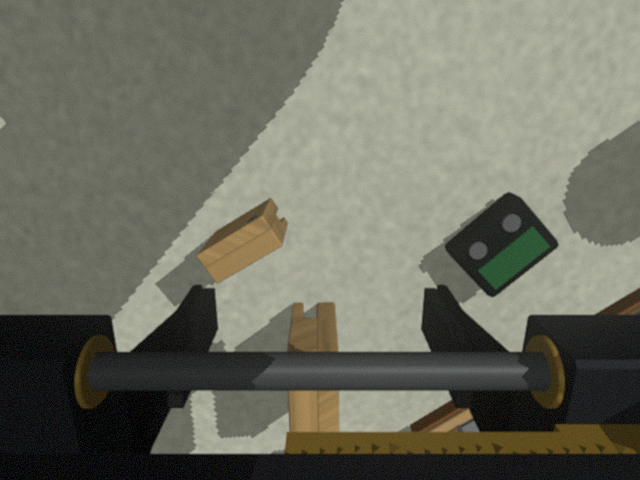

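```bash
python3 - <<'E'
import cv2
a=cv2.imread('pics/w1.png')
cv2.imwrite('pics/w1c.png',cv2.resize(a[290:440,265:365],None,fx=4,fy=4,interpolation=cv2.INTER_CUBIC))
E
```

```text
(no output)
```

View pics/w1c.png

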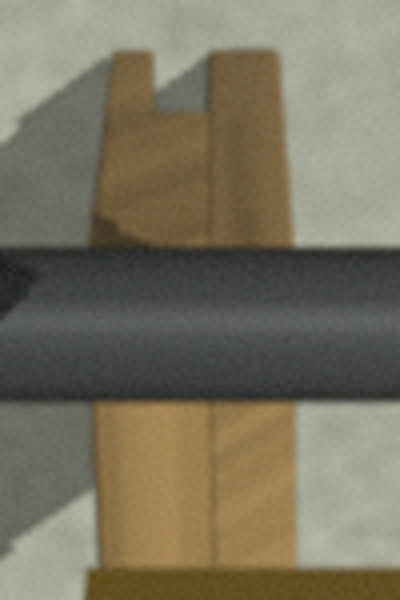

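```bash
python3 - <<'E'
from h import *
c=wcap()
P=lambda u,v,z: ray(c,(265+u/4,290+v/4),z)
a=P(111,50,0);b=P(279,50,0);print(a,b,np.linalg.norm(a-b), np.degrees(np.arctan2(*(b-a)[1::-1])))
ds=[]
for (x0,x1) in ((96,104),(293,296),(210,213)):
    d=P(x1,565,.072)-P(x0,400,.072); ds.append(np.degrees(np.arctan2(d[1],d[0])));
print(ds, np.linalg.norm(P(96,400,.072)-P(293,400,.072)))
for ps in (-33,-34,-35):
  m=(a+b)/2; x=np.array([np.cos(np.radians(ps)),np.sin(np.radians(ps)),0]); print(ps,m+0.035*x)
go([0.42,-0.253,0.155],146)
E
```

```text
[ 0.38540539 -0.2472339   0.        ] [ 0.40312891 -0.22051472  0.        ] 0.032063029573941096 56.44265161917465
[np.float64(-32.45344194998768), np.float64(-31.885428331146816), np.float64(-32.739207381290164)] 0.030530513892345817
-33 [ 0.42362062 -0.25293668  0.        ]
-34 [ 0.42328346 -0.25344607  0.        ]
-35 [ 0.42293747 -0.25394949  0.        ]
jog [-0.1927 -0.0133 -0.0005] [ 0.0004 -0.0007  0.0104] n>= 3
```

Request:
jog_arm(
  rows="1 -0.2 -0.01 0 0 0 -0.015;1 -0.2 -0.01 0 0 0 -0.015;1 -0.2 -0.01 0 0 0 -0.015;1 -0.2 -0.01 0 0 0 -0.015;1 -0.2 -0.01 0 0 0 -0.015;1 -0.2 -0.01 0 0 0 -0.015",
)

```text
time_s: 3.87
position: [0.4226, -0.2533, 0.1543]
tcp_rot: [[-0.84, 0.543, -0.002], [0.543, 0.84, 0.002], [0.003, 0.001, -1.0]]
force: [-0.3, 0.1, -0.4]
opening: 1.0
grasp_force: 0.0
```

```bash
python3 - <<'E'
from h import *
s=bot.read_state();print(s['position'],th(s),s['force'])
go([0.4235,-0.253,0.057],147)
E
```

```text
[ 0.42263686 -0.25332678  0.15431569] 147.10115207854508 [-0.28932431  0.13155434 -0.356463  ]
jog [-0.0017  0.0014  0.1946] [ 0.0008 -0.004   0.0022] n>= 3
```

Request:
jog_arm(
  rows="1 0 0 0.07 0 0 0;1 0 0 0.14 0 0 0;1 0 0 0.195 0 0 0;1 0 0 0.195 0 0 0;1 0 0 0.195 0 0 0;0 0 0 0.195 0 0 0;0 0 0 0.195 0 0 0;0 0 0 0.195 0 0 0;0 0 0 0.195 0 0 0;0 0 0 0.195 0 0 0;0 0 0 0.195 0 0 0;0 0 0 0.195 0 0 0",
)

```text
time_s: 4.87
position: [0.4237, -0.2561, 0.0574]
tcp_rot: [[-0.838, 0.545, 0.0], [0.545, 0.838, -0.0], [-0.001, -0.0, -1.0]]
force: [-0.2, -0.4, 0.4]
opening: 0.555
grasp_force: 0.0
```

```bash
python3 - <<'E'
from h import *
s=bot.read_state();print(s['position'],th(s),s['opening']*.087,s['grasp_force'])
# stand/tray geometry from top picture
c=capture('top')
for n in ('divider1','tray1','stand'):
  for r in outline_of(n,c):
    m=r['region'].astype('uint8');p=np.argwhere(m)[:,::-1].astype(np.float32); q=cv2.boxPoints(cv2.minAreaRect(p))
    z=.05 if n!='stand' else .04
    q=np.array([ray(c,u,z)[:2] for u in q]); k=np.argmax([np.linalg.norm(q[1]-q[0]),np.linalg.norm(q[2]-q[1])]); e=q[k+1]-q[k]; f=q[(k+2)%4]-q[k+1]
    print(n,round(r['conf'],2),m.sum(),'ctr',np.round(q.mean(0),4),'long ang',np.degrees(np.arctan2(e[1],e[0])),np.linalg.norm(e),np.linalg.norm(f))
E
```

```text
[ 0.42373498 -0.25606062  0.05740892] 146.9677152613946 0.048253099406515045 0.0
divider1 0.69 273 ctr [0.5952 0.19  ] long ang -177.34350738718905 0.16850899340606737 0.013670863981227566
divider1 0.55 105 ctr [0.6062 0.0533] long ang -178.00108340185278 0.1571187130144057 0.009544103019090493
divider1 0.54 178 ctr [ 0.6104 -0.0831] long ang -175.75575049709215 0.1687586905816904 0.009059769892440395
tray1 0.98 2461 ctr [0.2771 0.3628] long ang -163.48364491322835 0.1605773691848899 0.08355533647671465
tray1 0.97 2009 ctr [ 0.6254 -0.1683] long ang -177.51860091937735 0.1546007680070353 0.07998702406527787
tray1 0.61 2234 ctr [0.5999 0.1031] long ang -177.51589776646136 0.16468058638189403 0.07607011119706915
stand 0.81 6509 ctr [ 0.6042 -0.0163] long ang -86.79328806477093 0.42958249482470223 0.1788146056315663
stand 0.58 272 ctr [ 0.6123 -0.0839] long ang -176.5702223092966 0.17008579436479077 0.009566321227018958
```

Request:
jog_arm(
  rows="0 0 0 0 0 0 0;0 0 0 0 0 0 0;0 0 0 0 0 0 0;0 0 0 0 0 0 0;0 0 0 0 0 0 0;0 0 0 0 0 0 0",
)

```text
time_s: 5.57
position: [0.4236, -0.2558, 0.057]
tcp_rot: [[-0.838, 0.545, -0.0], [0.545, 0.838, 0.0], [0.0, 0.0, -1.0]]
force: [1.7, 0.3, 0.7]
opening: 0.369
grasp_force: 30.0
```

```bash
python3 - <<'E'
from h import *
s=bot.read_state();print(s['position'],th(s),s['opening']*.087,s['grasp_force'])
p=np.array(s['position']); 
go(p+[0.0,0.0,0.13],183.2-0) 
go([0.53,-0.05,0.26],183.2)
E
```

```text
[ 0.42361703 -0.25583127  0.05701805] 146.96521297924937 0.032085621206455854 29.974727613735013
jog [ 0.    0.   -0.26] [ 2.000e-04 -1.000e-04 -8.052e-01] n>= 6
jog [ 0.0461  0.4612 -0.4059] [ 2.000e-04 -1.000e-04 -8.052e-01] n>= 8
```

```bash
python3 - <<'E'
from h import *
go([0.585,-0.015,0.36],183.2)
E
```

```text
jog [-0.0079  0.5798 -0.6059] [ 2.000e-04 -1.000e-04 -8.052e-01] n>= 11
```

Request:
jog_arm(
  rows="0 0 0 -0.08 0 0 0;0 0 0 -0.16 0 0 0;0 -0.01 0.58 -0.61 0 0 -0.805;0 -0.01 0.58 -0.61 0 0 -0.805;0 -0.01 0.58 -0.61 0 0 -0.805;0 -0.01 0.58 -0.61 0 0 -0.805;0 -0.01 0.58 -0.61 0 0 -0.805;0 -0.01 0.58 -0.61 0 0 -0.805;0 -0.01 0.58 -0.61 0 0 -0.805;0 -0.01 0.58 -0.61 0 0 -0.805;0 -0.01 0.58 -0.61 0 0 -0.805;0 -0.01 0.58 -0.61 0 0 -0.805;0 -0.01 0.58 -0.61 0 0 -0.805;0 -0.01 0.58 -0.61 0 0 -0.805",
)

```text
time_s: 6.73
position: [0.5846, -0.0157, 0.3607]
tcp_rot: [[-0.998, -0.056, -0.003], [-0.056, 0.998, -0.0], [0.003, -0.0, -1.0]]
force: [-0.4, 0.6, -1.7]
opening: 0.367
grasp_force: 30.0
```

```bash
python3 - <<'E'
from h import *
s=bot.read_state();print(s['position'],th(s),s['opening']*.087,s['grasp_force'],s['force'])
c=wcap();save(c,'w2'); np.savez('w2.npz',R=c['R'],t=c['t'],K=[c['fx'],c['fy'],c['cx'],c['cy']])
for n in ('divider1','tray1_center'):
  print(n,[(np.round(r['point'],3).tolist(),round(r['conf'],2),proj(c,r['point']).astype(int).tolist()) for r in spot_point(n,c)])
E
```

```text
[ 0.58463833 -0.01566908  0.36067866] -176.78636045769773 0.0319617503621239 29.969370375564495 [-0.43966755  0.63305722 -1.70853571]
divider1 [([0.594, 0.193, 0.018], 0.96, [500, 195]), ([0.602, 0.054, 0.014], 0.65, [379, 194]), ([0.61, -0.084, 0.014], 0.58, [260, 194])]
tray1_center [([0.601, 0.1, 0.03], 0.83, [421, 198]), ([0.434, 0.066, 0.003], 0.19, [404, 38])]
```

View pics/w2.png

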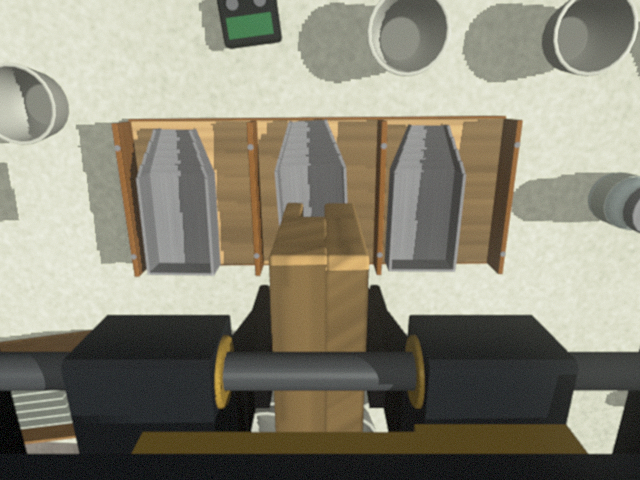

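```bash
python3 - <<'E'
from h import *
d=np.load('w2.npz');c=dict(R=d['R'],t=d['t'],fx=d['K'][0],fy=d['K'][1],cx=d['K'][2],cy=d['K'][3])
# rect image at z=.05: col u -> y=0.215-u*0.00055 ; row v -> x=0.72-v*0.0005 (800x460)
z=.05;src=[];dst=[]
for u in (0,799):
  for v in (0,459):
    X=[0.72-v*.0005,0.215-u*.00055,z];src.append(proj(c,X));dst.append([u,v])
H=cv2.getPerspectiveTransform(np.float32(src),np.float32(dst))
im=cv2.warpPerspective(cv2.imread('pics/w2.png'),H,(800,460),flags=cv2.INTER_CUBIC)
for k in range(0,800,100): cv2.putText(im,str(k),(k,12),0,.4,(0,0,255),1);cv2.line(im,(k,14),(k,20),(0,0,255),1)
cv2.imwrite('pics/rect.png',im)
E
```

```text
(no output)
```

View pics/rect.png

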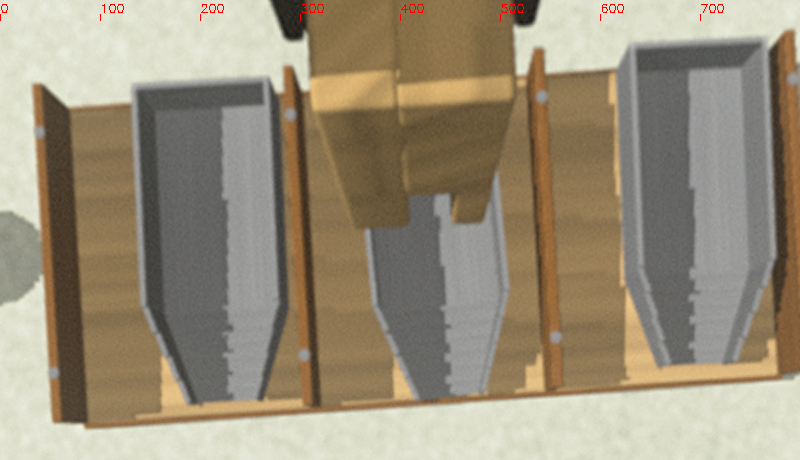

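```bash
python3 - <<'E'
from h import *
d=np.load('w2.npz');c=dict(R=d['R'],t=d['t'],fx=d['K'][0],fy=d['K'][1],cx=d['K'][2],cy=d['K'][3])
s=bot.read_state();R=np.array(s['tcp_rot']);p=np.array(s['position'])
for q in ([.035,-.016,.057],[.035,-.008,.057],[.035,.002,.057],[.035,.016,.057],[.035,-.016,-.015],[.035,.016,-.015]): print(q,proj(c,p+R@q).round(1))
im=cv2.imread('pics/w2.png')[190:290,255:385]; cv2.imwrite('pics/blk.png',cv2.resize(im,None,fx=5,fy=5,interpolation=cv2.INTER_CUBIC))
go([0.612,0.140,0.125],183.6)
E
```

```text
[0.035, -0.016, 0.057] [285.6 207.7]
[0.035, -0.008, 0.057] [302.5 207.7]
[0.035, 0.002, 0.057] [323.6 207.8]
[0.035, 0.016, 0.057] [353.  207.8]
[0.035, -0.016, -0.015] [268.2 264.3]
[0.035, 0.016, -0.015] [370.  264.5]
jog [-0.0736  0.3093  0.4706] [ 0.0008 -0.0048 -0.0111] n>= 7
```

View pics/blk.png

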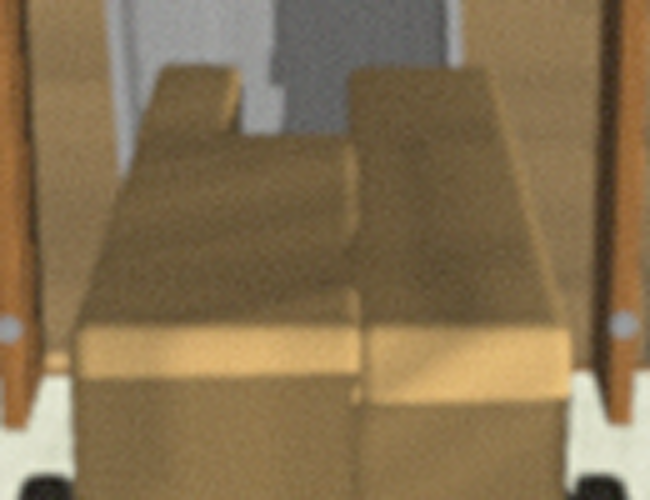

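Request:
jog_arm(
  rows="0 -0.074 0.31 0.1 0 -0.005 -0.011;0 -0.074 0.31 0.2 0 -0.005 -0.011;0 -0.074 0.31 0.3 0 -0.005 -0.011;0 -0.074 0.31 0.4 0 -0.005 -0.011;0 -0.074 0.31 0.47 0 -0.005 -0.011;0 -0.074 0.31 0.47 0 -0.005 -0.011;0 -0.074 0.31 0.47 0 -0.005 -0.011;0 -0.074 0.31 0.47 0 -0.005 -0.011",
)

```text
time_s: 7.55
position: [0.6089, 0.1416, 0.1194]
tcp_rot: [[-0.998, -0.064, -0.011], [-0.064, 0.998, 0.0], [0.011, 0.001, -1.0]]
force: [-0.7, 0.7, -1.9]
opening: 0.367
grasp_force: 30.0
```

```bash
python3 - <<'E'
from h import *
s=bot.read_state();print(s['position'],th(s),s['force'])
R=np.array(s['tcp_rot']);p=np.array(s['position'])
c=wcap();save(c,'w3')
for q in ([.035,-.008,.057],[.035,.002,.057]): print(q,proj(c,p+R@q).round(1))
for x in (.56,.58): print(proj(c,[x,.1386-(0.612-x)*.0519,.05]))
im=cv2.imread('pics/w3.png')[90:330,190:450]; cv2.imwrite('pics/w3c.png',cv2.resize(im,None,fx=2.5,fy=2.5,interpolation=cv2.INTER_CUBIC))
E
```

```text
[0.60894052 0.14163168 0.11943587] -176.32151452632664 [-0.72443118  0.72320829 -1.94264924]
[0.035, -0.008, 0.057] [304.  208.3]
[0.035, 0.002, 0.057] [325.1 208.3]
[315.47845636 175.29843462]
[315.08438115 214.61597556]
```

View pics/w3c.png

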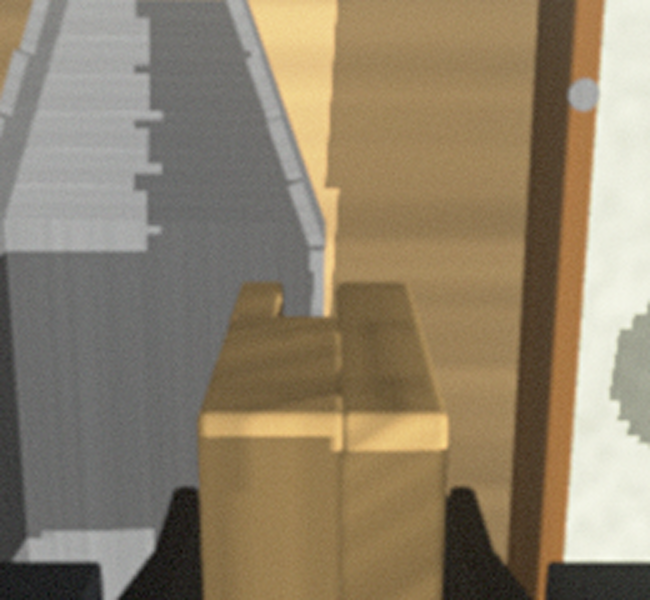

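```bash
python3 - <<'E'
from h import *
s=bot.read_state();print(s['position'],th(s),np.round(s['tcp_rot'],4).tolist())
go([0.612,0.1428,0.089],183.6)
E
```

```text
[0.60968111 0.14136662 0.12062913] -176.30023542629203 [[-0.9979, -0.0645, -0.0094], [-0.0645, 0.9979, -0.0002], [0.0094, 0.0004, -1.0]]
jog [-0.0054  0.0025  0.0632] [ 0.0004 -0.0119  0.0022] n>= 1
```

Request:
jog_arm(
  rows="0 0 0 0 0 0 0;0 0 0 0 0 0 0;0 0 0 0 0 0 0;0 0 0 0 0 0 0;0 0 0 0 0 0 0;0 0 0 0 0 0 0",
)

```text
time_s: 8.1
position: [0.6148, 0.1409, 0.1286]
tcp_rot: [[-0.998, -0.064, 0.006], [-0.064, 0.998, 0.0], [-0.006, -0.0, -1.0]]
force: [0.0, 0.7, -1.0]
opening: 0.368
grasp_force: 30.0
```

```bash
python3 - <<'E'
from h import *
s=bot.read_state();print(s['position'],th(s),np.round(s['tcp_rot'],4).tolist(),s['force'])
go([0.612,0.1426,0.089],183.6)
E
```

```text
[0.61483742 0.14093038 0.12861586] -176.33891642091032 [[-0.9979, -0.0639, 0.0065], [-0.0639, 0.998, 0.0003], [-0.0065, -0.0001, -1.0]] [ 0.04786015  0.74814687 -0.95280242]
jog [0.006  0.0037 0.0792] [-0.0002  0.0082  0.0014] n>= 1
```

Request:
jog_arm(
  rows="0 0 0.001 0 0 0 0;0 0 0.002 0 0 0 0;0 0 0.003 0.005 0 0 0;0 0 0.003 0.012 0 0 0;0 0 0.003 0.02 0 0 0;0 0 0.003 0.03 0 0 0;0 0 0.003 0.04 0 0 0;0 0 0.003 0.05 0 0 0;0 0 0.003 0.06 0 0 0;0 0 0.003 0.067 0 0 0;0 0 0.003 0.071 0 0 0;0 0 0.003 0.073 0 0 0;0 0 0.003 0.073 0 0 0;0 0 0.003 0.073 0 0 0;0 0 0.003 0.073 0 0 0",
)

```text
time_s: 9.35
position: [0.6145, 0.1428, 0.0909]
tcp_rot: [[-0.998, -0.064, 0.005], [-0.064, 0.998, 0.0], [-0.005, -0.0, -1.0]]
force: [-0.1, 0.3, -1.4]
opening: 0.365
grasp_force: 30.0
```

```bash
python3 - <<'E'
from h import *
s=bot.read_state();print(s['position'],th(s),np.round(s['tcp_rot'],4).tolist(),s['force'])
import time
go([0.612,0.1426,0.0875],183.6)
c=wcap();save(c,'w4');r=spot_point('tray1_center',c);print([(x['point'],x['conf']) for x in r])
im=cv2.imread('pics/w4.png')[90:330,190:450]; cv2.imwrite('pics/w4c.png',cv2.resize(im,None,fx=2.5,fy=2.5,interpolation=cv2.INTER_CUBIC))
E
```

```text
[0.61447033 0.14283419 0.09087681] -176.30705640864832 [[-0.9979, -0.0644, 0.0046], [-0.0644, 0.9979, 0.0003], [-0.0046, -0.0, -1.0]] [-0.07562861  0.28258101 -1.39115029]
jog [ 0.005  -0.0001  0.0067] [-0.0001  0.0059  0.0021] n>= 1
[([0.6032, 0.1008, 0.0304], 0.78), ([0.6039, -0.02, 0.0177], 0.42)]
```

View pics/w4c.png

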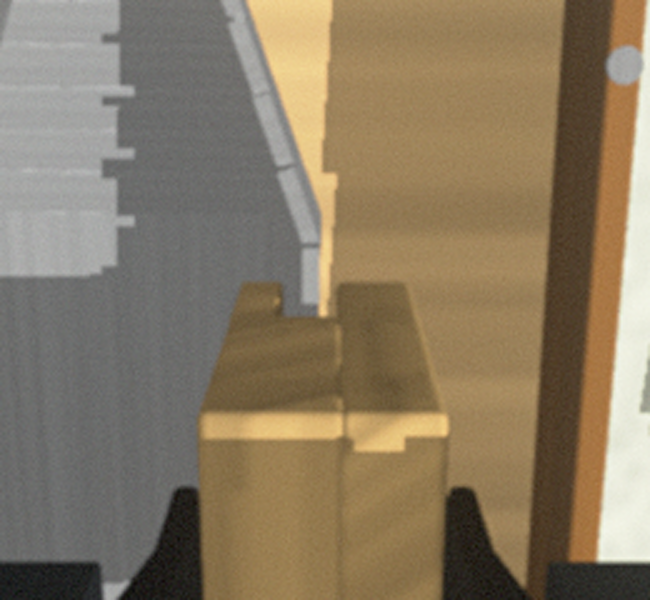

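The wall is visible in the slot at crop columns 300–322, between the lip (up to 284) and the leg (from 338). I'll lower slightly, then draw it slowly.

Request:
jog_arm(
  rows="0 0 0.001 0.002 0 0 0;0 0 0.002 0.004 0 0 0;0 0 0.004 0.004 0 0 0;0 0 0.006 0.004 0 0 0;0 0 0.008 0.004 0 0 0;0 0 0.01 0.004 0 0 0;0 0 0.012 0.004 0 0 0;0 0 0.014 0.004 0 0 0;0 0 0.016 0.004 0 0 0;0 0 0.018 0.004 0 0 0;0 0 0.02 0.004 0 0 0;0 0 0.022 0.004 0 0 0;0 0 0.024 0.004 0 0 0;0 0 0.026 0.004 0 0 0;0 0 0.028 0.004 0 0 0;0 0 0.03 0.004 0 0 0;0 0 0.031 0.004 0 0 0;0 0 0.032 0.004 0 0 0",
)

```text
time_s: 10.95
position: [0.6131, 0.159, 0.0885]
tcp_rot: [[-0.998, -0.064, 0.004], [-0.064, 0.998, 0.0], [-0.004, 0.0, -1.0]]
force: [-0.2, -2.7, -3.0]
opening: 0.366
grasp_force: 30.0
```

```bash
cat > m.py <<'E'
from h import *
c=wcap(); s=bot.read_state();print(s['time_s'],np.round(s['position'],4),round(th(s),2),'F',np.round(s['force'],2),'M',np.round(s['moment'],2))
# divider right-face/ block thick-leg gap from image: print dark/orange profile
R=np.array(s['tcp_rot']);p=np.array(s['position'])
import sys
n=sys.argv[1]
for k in ('divider1','tray1_center'):
    print(k,[(np.round(R.T@(np.array(r['point'])-p),4).tolist(),round(r['conf'],2)) for r in spot_point(k,c)][:3])
cv2.imwrite(f'pics/{n}.png',c['pixels'][:,:,::-1])
E
python3 m.py w5
```

```text
11.0 [0.6131 0.159  0.0885] -176.31 F [ 0.26 -2.54 -3.83] M [-0.58 -0.01  0.01]
divider1 [([0.0191, 0.0324, 0.0698], 0.79), ([0.0169, -0.1057, 0.0768], 0.78)]
tray1_center [([0.0145, -0.0428, 0.0556], 0.6)]
```

Request:
jog_arm(
  rows="0 0 0.001 0 0 0 0;0 0 0.002 0 0 0 0;0 0 0.003 0 0 0 0;0 0 0.004 0 0 0 0;0 0 0.005 0 0 0 0;0 0 0.006 0 0 0 0;0 0 0.007 0 0 0 0;0 0 0.008 0 0 0 0;0 0 0.009 0 0 0 0;0 0 0.01 0 0 0 0;0 0 0.011 0 0 0 0;0 0 0.012 0 0 0 0;0 0 0.013 0 0 0 0;0 0 0.0135 0 0 0 0;0 0 0.014 0 0 0 0",
)

```text
time_s: 12.35
position: [0.6127, 0.1658, 0.0886]
tcp_rot: [[-0.998, -0.064, 0.004], [-0.064, 0.998, 0.0], [-0.004, -0.0, -1.0]]
force: [-0.5, -2.6, -3.0]
opening: 0.364
grasp_force: 30.0
```

```bash
python3 m.py w6
```

```text
12.4 [0.6127 0.1658 0.0885] -176.31 F [ 0.84 -2.38 -2.47] M [-0.56 -0.02  0.03]
divider1 [([0.018, -0.1088, 0.076], 0.89), ([0.0183, 0.0267, 0.0715], 0.58)]
tray1_center [([0.0151, -0.0451, 0.0599], 0.85), ([0.0053, -0.0029, 0.0613], 0.19)]
```

```bash
python3 - <<'E'
import cv2
im=cv2.imread('pics/w6.png')[150:310,270:470]; cv2.imwrite('pics/w6c.png',cv2.resize(im,None,fx=3.7,fy=3.7,interpolation=cv2.INTER_CUBIC))
E
```

```text
(no output)
```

View pics/w6c.png

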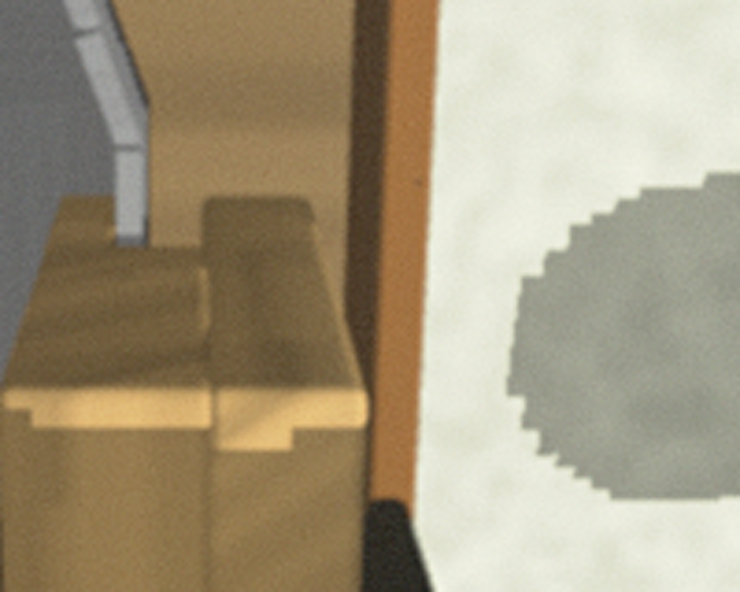

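Tray wall (crop columns 115–148) sits against the lip. The leg edge is at 312 and the divider face at about 366, so roughly 7 mm is left.

Request:
jog_arm(
  rows="0 0 0.001 0 0 0 0;0 0 0.002 0 0 0 0;0 0 0.003 0 0 0 0;0 0 0.004 0 0 0 0;0 0 0.005 0 0 0 0;0 0 0.006 0 0 0 0;0 0 0.007 0 0 0 0;0 0 0.0075 0 0 0 0;0 0 0.008 0 0 0 0;0 0 0.0085 0 0 0 0;0 0 0.009 0 0 0 0",
)

```text
time_s: 13.42
position: [0.6125, 0.1702, 0.0886]
tcp_rot: [[-0.998, -0.064, 0.004], [-0.064, 0.998, 0.0], [-0.004, -0.0, -1.0]]
force: [0.3, -3.3, -3.7]
opening: 0.368
grasp_force: 30.0
```

Request:
jog_arm(
  rows="0 0 0.0005 0 0 0 0;0 0 0.001 0 0 0 0;0 0 0.0015 0 0 0 0;0 0 0.002 0 0 0 0",
)

```text
time_s: 13.75
position: [0.6124, 0.1712, 0.0886]
tcp_rot: [[-0.998, -0.064, 0.004], [-0.064, 0.998, 0.0], [-0.004, -0.0, -1.0]]
force: [0.1, -2.8, -3.1]
opening: 0.366
grasp_force: 30.0
```

Request:
jog_arm(
  rows="0 0 0.0005 0 0 0 0;0 0 0.001 0 0 0 0;0 0 0.0015 0 0 0 0",
)

```text
time_s: 14.0
position: [0.6124, 0.172, 0.0886]
tcp_rot: [[-0.998, -0.064, 0.004], [-0.064, 0.998, 0.0], [-0.004, -0.0, -1.0]]
force: [0.4, -3.3, -2.3]
opening: 0.366
grasp_force: 30.0
```

Request:
jog_arm(
  rows="0 0 0.0005 0 0 0 0;0 0 0.001 0 0 0 0;0 0 0.0015 0 0 0 0",
)

```text
time_s: 14.25
position: [0.6124, 0.1721, 0.0886]
tcp_rot: [[-0.998, -0.065, 0.004], [-0.065, 0.998, -0.001], [-0.004, -0.001, -1.0]]
force: [-0.1, -5.8, -2.8]
opening: 0.367
grasp_force: 30.0
```

Request:
jog_arm(
  rows="0 0 0.0003 0 0 0 0;0 0 0.0003 0 0 0 0;0 0 0.0003 0 0 0 0;0 0 0.0003 0 0 0 0;0 0 0.0003 0 0 0 0",
)

```text
time_s: 14.67
position: [0.6124, 0.1721, 0.0886]
tcp_rot: [[-0.998, -0.065, 0.004], [-0.065, 0.998, -0.001], [-0.004, -0.001, -1.0]]
force: [-0.1, -5.7, -2.6]
opening: 0.367
grasp_force: 30.0
```

Request:
jog_arm(
  rows="0 0 -0.001 0 0 0 0;0 0 -0.002 0 0 0 0;0 0 -0.003 0 0 0 0;0 0 -0.004 0 0 0 0;0 0 -0.005 0 0 0 0;0 0 -0.005 0 0 0 0;0 0 -0.005 -0.004 0 0 0;0 0 -0.005 -0.012 0 0 0;0 0 -0.005 -0.024 0 0 0;0 0 -0.005 -0.036 0 0 0;0 0 -0.005 -0.048 0 0 0;0 0 -0.005 -0.06 0 0 0;0 0 -0.005 -0.072 0 0 0;0 0 -0.005 -0.08 0 0 0;0 0 -0.005 -0.086 0 0 0;0 0 -0.005 -0.09 0 0 0;0 0 -0.005 -0.09 0 0 0;0 0 -0.005 -0.09 0 0 0",
)

```text
time_s: 16.17
position: [0.6122, 0.1704, 0.1335]
tcp_rot: [[-0.998, -0.064, 0.004], [-0.064, 0.998, 0.0], [-0.004, -0.0, -1.0]]
force: [-0.4, 0.0, -0.1]
opening: 0.364
grasp_force: 30.0
```

```bash
python3 m.py w7; python3 - <<'E'
from h import *
# profile check of tray1 wall in w4 (known good) and now w7 
for n in ('w4','w7'):
    im=cv2.imread(f'pics/{n}.png').astype(int)
    for r in (188,194,199): print(n,r,[(int(im[r,k,2]),int(im[r,k,2]-im[r,k,0])) for k in range(296,336,2)])
go([0.62,0.018,0.1335],183.65)
E
```

```text
16.2167 [0.612  0.1704 0.1333] -176.31 F [-0.21 -0.07 -0.9 ] M [0.05 0.02 0.04]
divider1 [([0.0172, 0.024, 0.1155], 0.86), ([0.0164, -0.117, 0.1191], 0.84)]
tray1_center [([0.0157, -0.0415, 0.0996], 0.6), ([0.0116, 0.1617, 0.1281], 0.41)]
w4 188 [(109, 5), (105, 4), (112, 3), (110, 3), (111, 6), (108, 3), (112, 4), (113, 1), (124, 4), (125, 2), (119, 0), (199, 71), (242, 95), (226, 96), (157, 67), (161, 66), (161, 74), (161, 69), (159, 68), (163, 71)]
w4 194 [(108, 6), (105, 3), (106, 3), (107, 3), (110, 5), (108, 3), (108, 6), (133, 4), (171, 3), (168, 2), (166, 3), (232, 84), (239, 98), (221, 97), (161, 71), (165, 73), (163, 65), (162, 70), (166, 69), (162, 70)]
w4 199 [(109, 4), (103, 2), (112, 4), (110, 4), (105, 4), (111, 0), (109, 1), (128, 3), (164, -1), (169, 0), (174, 5), (234, 83), (239, 96), (175, 79), (163, 69), (160, 68), (160, 70), (163, 74), (166, 70), (164, 70)]
w7 188 [(109, 0), (101, 2), (109, 4), (100, -1), (99, 1), (99, 0), (150, 3), (160, 0), (160, -4), (119, 30), (149, 61), (148, 61), (149, 57), (149, 60), (147, 61), (147, 64), (148, 63), (148, 63), (147, 62), (152, 63)]
w7 194 [(99, 3), (101, 2), (100, 4), (102, -1), (100, 2), (101, -1), (140, -2), (160, -3), (160, 0), (116, 28), (144, 58), (141, 59), (144, 59), (147, 60), (138, 59), (141, 62), (144, 59), (140, 60), (146, 60), (139, 59)]
w7 199 [(100, 1), (98, 5), (102, 2), (101, -2), (100, 1), (102, 0), (142, 1), (159, -1), (159, -1), (122, 36), (148, 69), (149, 60), (145, 61), (151, 59), (145, 63), (148, 62), (150, 62), (147, 64), (153, 66), (150, 62)]
jog [ 0.0036 -0.3051 -0.0007] [-0.0001  0.0039  0.0008] n>= 4
```

Request:
jog_arm(
  rows="0 0.004 -0.008 0 0 0 0;0 0.004 -0.025 0 0 0 0;0 0.004 -0.05 0 0 0 0;0 0.004 -0.08 0 0 0 0;0 0.004 -0.115 0 0 0 0;0 0.004 -0.15 0 0 0 0;0 0.004 -0.185 0 0 0 0;0 0.004 -0.22 0 0 0 0;0 0.004 -0.25 0 0 0 0;0 0.004 -0.275 0 0 0 0;0 0.004 -0.29 0 0 0 0;0 0.004 -0.3 0 0 0 0;0 0.004 -0.305 0 0 0 0;0 0.004 -0.305 0 0 0 0;0 0.004 -0.305 0 0 0 0;0 0.004 -0.305 0 0 0 0;0 0.004 -0.305 0 0 0 0",
)

```text
time_s: 17.73
position: [0.62, 0.0189, 0.1335]
tcp_rot: [[-0.998, -0.065, 0.004], [-0.065, 0.998, 0.0], [-0.004, 0.0, -1.0]]
force: [-0.6, 0.6, -1.7]
opening: 0.369
grasp_force: 30.0
```

```bash
python3 m.py w8; python3 - <<'E'
from h import *
im=cv2.imread(f'pics/w8.png').astype(int)
for r in (180,188,194,199): print(r,[(k,int(im[r,k,2]),int(im[r,k,2]-im[r,k,0])) for k in range(296,340,2)])
E
```

```text
17.7833 [0.62   0.0188 0.1335] -176.25 F [-0.53 -0.03 -0.44] M [0.05 0.05 0.01]
divider1 [([0.0173, -0.1019, 0.1193], 0.97), ([0.0165, 0.0367, 0.1215], 0.73), ([0.0172, 0.1744, 0.1145], 0.59)]
tray1_center [([0.0127, 0.1094, 0.1017], 0.86), ([0.0015, -0.0015, 0.058], 0.63), ([0.0095, 0.1087, 0.1154], 0.58)]
180 [(296, 108, 5), (298, 107, 6), (300, 114, 3), (302, 108, -2), (304, 106, 4), (306, 122, 2), (308, 171, 0), (310, 170, 1), (312, 161, 1), (314, 133, 42), (316, 166, 73), (318, 165, 67), (320, 166, 69), (322, 157, 70), (324, 162, 71), (326, 166, 67), (328, 161, 72), (330, 162, 69), (332, 164, 66), (334, 166, 68), (336, 164, 70), (338, 164, 71)]
188 [(296, 112, 4), (298, 110, 4), (300, 112, 2), (302, 109, 1), (304, 107, 1), (306, 115, 3), (308, 167, 3), (310, 174, 2), (312, 165, -2), (314, 149, 25), (316, 156, 69), (318, 154, 69), (320, 155, 66), (322, 157, 71), (324, 158, 65), (326, 158, 66), (328, 156, 68), (330, 158, 68), (332, 162, 64), (334, 157, 70), (336, 158, 66), (338, 159, 70)]
194 [(296, 107, 1), (298, 107, 2), (300, 110, 1), (302, 111, 1), (304, 108, 3), (306, 113, 4), (308, 158, 3), (310, 170, 2), (312, 166, -3), (314, 141, 12), (316, 149, 65), (318, 154, 63), (320, 156, 65), (322, 153, 64), (324, 157, 69), (326, 154, 65), (328, 152, 65), (330, 154, 68), (332, 155, 68), (334, 154, 66), (336, 156, 67), (338, 151, 65)]
199 [(296, 108, 2), (298, 108, 4), (300, 114, 6), (302, 110, 4), (304, 108, 1), (306, 114, 2), (308, 150, 5), (310, 169, 2), (312, 173, 0), (314, 141, 10), (316, 159, 67), (318, 155, 64), (320, 156, 69), (322, 156, 69), (324, 157, 67), (326, 156, 65), (328, 148, 61), (330, 149, 64), (332, 155, 64), (334, 153, 66), (336, 156, 62), (338, 154, 66)]
```

Request:
jog_arm(
  rows="0 0 -0.0015 0.002 0 0 0;0 0 -0.003 0.008 0 0 0;0 0 -0.003 0.018 0 0 0;0 0 -0.003 0.03 0 0 0;0 0 -0.003 0.042 0 0 0;0 0 -0.003 0.054 0 0 0;0 0 -0.003 0.066 0 0 0;0 0 -0.003 0.077 0 0 0;0 0 -0.003 0.085 0 0 0;0 0 -0.003 0.089 0 0 0;0 0 -0.003 0.09 0 0 0;0 0 -0.003 0.09 0 0 0;0 0 -0.003 0.09 0 0 0;0 0 -0.003 0.09 0 0 0",
)

```text
time_s: 19.05
position: [0.6206, 0.0166, 0.0889]
tcp_rot: [[-0.998, -0.064, 0.005], [-0.064, 0.998, 0.0], [-0.005, -0.0, -1.0]]
force: [-0.5, 0.7, -1.3]
opening: 0.368
grasp_force: 30.0
```

```bash
python3 m.py w9; python3 - <<'E'
from h import *
im=cv2.imread(f'pics/w9.png').astype(int)
for r in (194,200,207): print(r,[(k,int(im[r,k,2]),int(im[r,k,2]-im[r,k,0])) for k in range(298,332,2)])
E
```

```text
19.1 [0.6206 0.0166 0.0889] -176.31 F [ 0.36  0.41 -0.89] M [ 0.    0.05 -0.01]
divider1 [([0.0149, -0.103, 0.0758], 0.67), ([0.0172, 0.04, 0.0748], 0.61)]
tray1_center [([0.0122, 0.1109, 0.0614], 0.75)]
194 [(298, 107, 3), (300, 108, 1), (302, 109, 0), (304, 109, 2), (306, 111, 3), (308, 118, 5), (310, 171, 1), (312, 172, 3), (314, 171, 1), (316, 159, 3), (318, 163, 64), (320, 164, 72), (322, 165, 67), (324, 163, 73), (326, 161, 70), (328, 160, 69), (330, 160, 71)]
200 [(298, 106, 1), (300, 112, -3), (302, 107, 2), (304, 108, 3), (306, 112, 4), (308, 112, 1), (310, 166, -1), (312, 171, 0), (314, 174, 3), (316, 160, -1), (318, 140, 51), (320, 166, 68), (322, 159, 69), (324, 164, 68), (326, 165, 71), (328, 156, 68), (330, 165, 73)]
207 [(298, 119, 52), (300, 113, 50), (302, 96, 35), (304, 113, 4), (306, 106, 2), (308, 112, 2), (310, 153, 4), (312, 176, 3), (314, 175, 6), (316, 166, 1), (318, 130, 37), (320, 156, 67), (322, 158, 69), (324, 130, 60), (326, 110, 51), (328, 108, 53), (330, 110, 49)]
```

Request:
jog_arm(
  rows="0 0 0.001 0 0 0 0;0 0 0.002 0 0 0 0;0 0 0.004 0 0 0 0;0 0 0.006 0 0 0 0;0 0 0.008 0 0 0 0;0 0 0.01 0 0 0 0;0 0 0.012 0 0 0 0;0 0 0.014 0 0 0 0;0 0 0.016 0 0 0 0;0 0 0.018 0 0 0 0;0 0 0.02 0 0 0 0;0 0 0.022 0 0 0 0;0 0 0.024 0 0 0 0;0 0 0.0255 0 0 0 0;0 0 0.0265 0 0 0 0;0 0 0.0275 0 0 0 0;0 0 0.028 0 0 0 0",
)

```text
time_s: 20.62
position: [0.6194, 0.0305, 0.0886]
tcp_rot: [[-0.998, -0.064, 0.004], [-0.064, 0.998, -0.0], [-0.004, -0.0, -1.0]]
force: [0.7, -4.3, -1.6]
opening: 0.366
grasp_force: 30.0
```

```bash
python3 m.py w10; python3 - <<'E'
from h import *
for n in ('w6','w10'):
  im=cv2.imread(f'pics/{n}.png').astype(int)
  for r in (194,203): print(n,r,[(k,int(im[r,k,2]),int(im[r,k,2]-im[r,k,0])) for k in range(350,384,2)])
E
```

```text
20.6667 [0.6194 0.0305 0.0886] -176.31 F [-0.46 -3.95 -0.6 ] M [-0.91 -0.2   0.05]
divider1 [([0.0142, -0.1178, 0.0739], 0.9), ([0.0129, 0.0251, 0.0739], 0.7), ([0.0176, 0.1602, 0.0707], 0.67)]
tray1_center [([0.0163, 0.0996, 0.0584], 0.96)]
w6 194 [(350, 156, 69), (352, 158, 66), (354, 158, 70), (356, 153, 67), (358, 159, 66), (360, 158, 69), (362, 158, 69), (364, 111, 50), (366, 74, 37), (368, 81, 35), (370, 73, 34), (372, 87, 41), (374, 136, 82), (376, 164, 98), (378, 159, 95), (380, 166, 96), (382, 163, 96)]
w6 203 [(350, 124, 60), (352, 137, 58), (354, 152, 63), (356, 156, 66), (358, 155, 66), (360, 155, 65), (362, 156, 66), (364, 91, 45), (366, 74, 33), (368, 81, 37), (370, 78, 33), (372, 95, 43), (374, 145, 84), (376, 166, 93), (378, 162, 96), (380, 162, 95), (382, 160, 98)]
w10 194 [(350, 162, 71), (352, 166, 70), (354, 161, 71), (356, 165, 70), (358, 147, 67), (360, 81, 48), (362, 79, 45), (364, 75, 45), (366, 87, 51), (368, 148, 89), (370, 170, 105), (372, 167, 111), (374, 167, 103), (376, 172, 106), (378, 172, 109), (380, 174, 98), (382, 163, 69)]
w10 203 [(350, 132, 63), (352, 141, 61), (354, 160, 68), (356, 164, 72), (358, 143, 63), (360, 76, 45), (362, 73, 41), (364, 80, 48), (366, 89, 54), (368, 154, 95), (370, 172, 110), (372, 167, 108), (374, 168, 107), (376, 167, 103), (378, 174, 111), (380, 167, 87), (382, 166, 70)]
```

Request:
jog_arm(
  rows="0 0 0.0008 0 0 0 0;0 0 0.0016 0 0 0 0;0 0 0.0024 0 0 0 0;0 0 0.003 0 0 0 0;0 0 0.0036 0 0 0 0;0 0 0.0042 0 0 0 0;0 0 0.0047 0 0 0 0;0 0 0.0052 0 0 0 0",
)

```text
time_s: 21.43
position: [0.6193, 0.033, 0.0886]
tcp_rot: [[-0.998, -0.064, 0.004], [-0.064, 0.998, 0.0], [-0.004, -0.0, -1.0]]
force: [-0.6, -4.5, 0.9]
opening: 0.362
grasp_force: 30.0
```

Request:
jog_arm(
  rows="0 0 0.0005 0 0 0 0;0 0 0.001 0 0 0 0",
)

```text
time_s: 21.6
position: [0.6192, 0.0336, 0.0886]
tcp_rot: [[-0.998, -0.064, 0.004], [-0.064, 0.998, 0.0], [-0.004, -0.0, -1.0]]
force: [0.6, -4.6, -0.1]
opening: 0.364
grasp_force: 30.0
```

Request:
jog_arm(
  rows="0 0 0.0005 0 0 0 0;0 0 0.001 0 0 0 0;0 0 0.0015 0 0 0 0",
)

```text
time_s: 21.85
position: [0.6192, 0.0342, 0.0886]
tcp_rot: [[-0.998, -0.064, 0.004], [-0.064, 0.998, -0.0], [-0.004, -0.0, -1.0]]
force: [0.4, -6.4, -0.0]
opening: 0.369
grasp_force: 30.0
```

Request:
jog_arm(
  rows="0 0 0.0005 0 0 0 0;0 0 0.0005 0 0 0 0;0 0 0.0005 0 0 0 0;0 0 0.0005 0 0 0 0;0 0 0.0005 0 0 0 0",
)

```text
time_s: 22.27
position: [0.6192, 0.0342, 0.0886]
tcp_rot: [[-0.998, -0.064, 0.004], [-0.064, 0.998, -0.0], [-0.004, -0.001, -1.0]]
force: [0.6, -5.0, -0.3]
opening: 0.363
grasp_force: 30.0
```

Request:
jog_arm(
  rows="0 0 0.0004 0 0 0 0;0 0 0.0008 0 0 0 0;0 0 0.0008 0 0 0 0;0 0 0.0008 0 0 0 0;0 0 0.0008 0 0 0 0;0 0 0.0008 0 0 0 0",
)

```text
time_s: 22.77
position: [0.6192, 0.0343, 0.0886]
tcp_rot: [[-0.998, -0.065, 0.004], [-0.065, 0.998, -0.001], [-0.004, -0.001, -1.0]]
force: [0.3, -6.2, -1.3]
opening: 0.364
grasp_force: 30.0
```

Request:
jog_arm(
  rows="0 0 -0.001 0 0 0 0;0 0 -0.002 0 0 0 0;0 0 -0.003 0 0 0 0;0 0 -0.004 0 0 0 0;0 0 -0.005 0 0 0 0;0 0 -0.005 0 0 0 0;0 0 -0.005 -0.004 0 0 0;0 0 -0.005 -0.012 0 0 0;0 0 -0.005 -0.024 0 0 0;0 0 -0.005 -0.036 0 0 0;0 0 -0.005 -0.048 0 0 0;0 0 -0.005 -0.06 0 0 0;0 0 -0.005 -0.072 0 0 0;0 0 -0.005 -0.08 0 0 0;0 0 -0.005 -0.086 0 0 0;0 0 -0.005 -0.09 0 0 0;0 0 -0.005 -0.09 0 0 0;0 0 -0.005 -0.09 0 0 0",
)

```text
time_s: 24.27
position: [0.619, 0.0325, 0.1335]
tcp_rot: [[-0.998, -0.064, 0.004], [-0.064, 0.998, 0.0], [-0.004, 0.0, -1.0]]
force: [0.1, -0.1, -1.2]
opening: 0.364
grasp_force: 30.0
```

```bash
python3 m.py w11; python3 - <<'E'
from h import *
im=cv2.imread(f'pics/w11.png').astype(int)
for r in (188,199): print(r,[(k,int(im[r,k,2]),int(im[r,k,2]-im[r,k,0])) for k in range(300,322,2)])
go([0.632,-0.1254,0.1335],183.65)
E
```

```text
24.3167 [0.6189 0.0326 0.1333] -176.31 F [ 0.71  0.39 -1.35] M [ 0.06  0.   -0.04]
divider1 [([0.0161, 0.1612, 0.1177], 0.85), ([0.0157, -0.1183, 0.1193], 0.64), ([0.0161, 0.0229, 0.1193], 0.61)]
tray1_center [([0.0134, 0.0952, 0.1023], 0.75)]
188 [(300, 109, 1), (302, 115, 0), (304, 109, 3), (306, 113, 2), (308, 160, 3), (310, 173, 2), (312, 170, -2), (314, 131, 37), (316, 162, 69), (318, 159, 68), (320, 162, 67)]
199 [(300, 107, 3), (302, 102, 1), (304, 109, 2), (306, 105, 4), (308, 149, 0), (310, 172, 3), (312, 165, 0), (314, 131, 34), (316, 157, 64), (318, 153, 66), (320, 154, 65)]
jog [-0.0058 -0.3169 -0.0007] [0.0002 0.004  0.0008] n>= 4
```

Request:
jog_arm(
  rows="0 -0.002 -0.008 0 0 0 0;0 -0.004 -0.025 0 0 0 0;0 -0.006 -0.05 0 0 0 0;0 -0.006 -0.08 0 0 0 0;0 -0.006 -0.115 0 0 0 0;0 -0.006 -0.15 0 0 0 0;0 -0.006 -0.185 0 0 0 0;0 -0.006 -0.22 0 0 0 0;0 -0.006 -0.25 0 0 0 0;0 -0.006 -0.28 0 0 0 0;0 -0.006 -0.3 0 0 0 0;0 -0.006 -0.312 0 0 0 0;0 -0.006 -0.317 0 0 0 0;0 -0.006 -0.317 0 0 0 0;0 -0.006 -0.317 0 0 0 0;0 -0.006 -0.317 0 0 0 0;0 -0.006 -0.317 0 0 0 0",
)

```text
time_s: 25.83
position: [0.6323, -0.1245, 0.1335]
tcp_rot: [[-0.998, -0.066, 0.004], [-0.066, 0.998, 0.0], [-0.004, 0.0, -1.0]]
force: [0.0, 0.0, -1.9]
opening: 0.367
grasp_force: 30.0
```

```bash
python3 m.py w12; python3 - <<'E'
from h import *
im=cv2.imread(f'pics/w12.png').astype(int)
for r in (170,188,199): print(r,[(k,int(im[r,k,2]),int(im[r,k,2]-im[r,k,0])) for k in range(294,334,2)])
E
```

```text
25.8833 [ 0.6323 -0.1246  0.1336] -176.25 F [-0.36 -0.17 -1.2 ] M [-0.01  0.08  0.06]
divider1 [([0.0173, 0.1808, 0.119], 0.69), ([0.018, 0.0402, 0.1196], 0.67)]
tray1_center []
170 [(294, 109, 2), (296, 109, 3), (298, 145, -1), (300, 167, -2), (302, 167, 0), (304, 147, -2), (306, 155, 28), (308, 242, 97), (310, 179, 75), (312, 168, 71), (314, 165, 70), (316, 166, 74), (318, 167, 71), (320, 165, 72), (322, 166, 68), (324, 161, 71), (326, 161, 64), (328, 157, 66), (330, 158, 70), (332, 158, 66)]
188 [(294, 112, 0), (296, 108, 2), (298, 116, 2), (300, 165, 0), (302, 172, 2), (304, 161, 1), (306, 176, 42), (308, 226, 97), (310, 159, 69), (312, 164, 69), (314, 164, 71), (316, 166, 72), (318, 165, 71), (320, 165, 71), (322, 165, 69), (324, 160, 69), (326, 172, 71), (328, 166, 71), (330, 165, 68), (332, 165, 75)]
199 [(294, 110, 1), (296, 107, 0), (298, 121, 5), (300, 170, 2), (302, 174, 1), (304, 157, -4), (306, 196, 57), (308, 227, 99), (310, 156, 64), (312, 158, 66), (314, 162, 68), (316, 167, 71), (318, 161, 72), (320, 158, 66), (322, 156, 67), (324, 165, 70), (326, 158, 66), (328, 162, 69), (330, 164, 71), (332, 159, 69)]
```

Request:
jog_arm(
  rows="0 0 -0.002 0 0 0 0;0 0 -0.005 0 0 0 0;0 0 -0.008 0 0 0 0;0 0 -0.0105 0 0 0 0;0 0 -0.0115 0 0 0 0;0 0 -0.0115 0 0 0 0;0 0 -0.0115 0 0 0 0;0 0 -0.0115 0.005 0 0 0;0 0 -0.0115 0.01 0 0 0;0 0 -0.0115 0.012 0 0 0;0 0 -0.0115 0.012 0 0 0;0 0 -0.0115 0.012 0 0 0",
)

```text
time_s: 26.98
position: [0.6326, -0.1311, 0.1273]
tcp_rot: [[-0.998, -0.064, 0.003], [-0.064, 0.998, 0.0], [-0.003, 0.0, -1.0]]
force: [0.2, -0.5, -0.5]
opening: 0.366
grasp_force: 30.0
```

```bash
python3 m.py w13; python3 - <<'E'
from h import *
im=cv2.imread(f'pics/w13.png').astype(int)
for r in (188,199): print(r,[(k,int(im[r,k,2]),int(im[r,k,2]-im[r,k,0])) for k in range(302,330,2)])
E
```

```text
27.0333 [ 0.6327 -0.1311  0.1275] -176.31 F [ 0.3   0.17 -1.4 ] M [0.02 0.03 0.03]
divider1 [([0.0186, 0.0489, 0.1123], 0.91), ([0.0211, 0.1889, 0.1139], 0.79)]
tray1_center []
188 [(302, 109, 2), (304, 107, -1), (306, 109, 2), (308, 107, 0), (310, 110, 1), (312, 160, 2), (314, 172, 1), (316, 172, 6), (318, 241, 92), (320, 176, 77), (322, 165, 70), (324, 169, 71), (326, 168, 70), (328, 160, 73)]
199 [(302, 110, 0), (304, 112, 3), (306, 110, 1), (308, 115, 5), (310, 109, 4), (312, 163, 1), (314, 172, 2), (316, 184, 18), (318, 239, 94), (320, 176, 77), (322, 164, 70), (324, 166, 70), (326, 164, 70), (328, 161, 73)]
```

Request:
jog_arm(
  rows="0 0 0 0.004 0 0 0;0 0 0 0.012 0 0 0;0 0 0 0.022 0 0 0;0 0 0 0.033 0 0 0;0 0 0 0.044 0 0 0;0 0 0 0.055 0 0 0;0 0 0 0.065 0 0 0;0 0 0 0.073 0 0 0;0 0 0 0.077 0 0 0;0 0 0 0.078 0 0 0;0 0 0 0.078 0 0 0;0 0 0 0.078 0 0 0",
)

```text
time_s: 28.13
position: [0.6331, -0.1312, 0.0888]
tcp_rot: [[-0.998, -0.064, 0.004], [-0.064, 0.998, 0.0], [-0.004, -0.0, -1.0]]
force: [0.3, -0.8, -2.3]
opening: 0.368
grasp_force: 30.0
```

```bash
python3 m.py w14; python3 - <<'E'
from h import *
im=cv2.imread(f'pics/w14.png').astype(int)
for r in (200,207): print(r,[(k,int(im[r,k,2]),int(im[r,k,2]-im[r,k,0])) for k in range(298,332,2)])
E
```

```text
28.1833 [ 0.6331 -0.1313  0.0889] -176.31 F [ 0.26 -0.   -1.42] M [ 0.06  0.03 -0.04]
divider1 []
tray1_center []
200 [(298, 107, 1), (300, 112, 2), (302, 110, 1), (304, 110, 3), (306, 115, 2), (308, 112, 5), (310, 135, 4), (312, 176, 5), (314, 170, 2), (316, 177, 8), (318, 239, 89), (320, 228, 99), (322, 162, 69), (324, 171, 72), (326, 168, 73), (328, 169, 71), (330, 169, 73)]
207 [(298, 120, 52), (300, 115, 53), (302, 96, 30), (304, 104, 3), (306, 106, 0), (308, 109, 3), (310, 143, 5), (312, 172, 2), (314, 175, 0), (316, 181, 6), (318, 242, 92), (320, 185, 81), (322, 167, 75), (324, 130, 59), (326, 110, 50), (328, 111, 50), (330, 116, 51)]
```

Request:
jog_arm(
  rows="0 0 0.001 0 0 0 0;0 0 0.003 0 0 0 0;0 0 0.0055 0 0 0 0;0 0 0.008 0 0 0 0;0 0 0.0105 0 0 0 0;0 0 0.013 0 0 0 0;0 0 0.0155 0 0 0 0;0 0 0.018 0 0 0 0;0 0 0.0205 0 0 0 0;0 0 0.023 0 0 0 0;0 0 0.0255 0 0 0 0;0 0 0.028 0 0 0 0;0 0 0.0305 0 0 0 0;0 0 0.033 0 0 0 0;0 0 0.0355 0 0 0 0;0 0 0.038 0 0 0 0;0 0 0.04 0 0 0 0;0 0 0.0415 0 0 0 0;0 0 0.0425 0 0 0 0;0 0 0.0435 0 0 0 0",
)

```text
time_s: 29.95
position: [0.6316, -0.1096, 0.0887]
tcp_rot: [[-0.998, -0.064, 0.004], [-0.064, 0.998, -0.0], [-0.004, -0.0, -1.0]]
force: [0.4, -5.1, 0.3]
opening: 0.365
grasp_force: 30.0
```

```bash
python3 m.py w15; python3 - <<'E'
from h import *
im=cv2.imread(f'pics/w15.png').astype(int)
for r in (194,203): print(r,[(k,int(im[r,k,2]),int(im[r,k,2]-im[r,k,0])) for k in range(350,384,2)])
E
```

```text
30.0 [ 0.6317 -0.1095  0.0887] -176.3 F [ 0.55 -4.03  0.89] M [-1.02 -0.05 -0.01]
divider1 [([0.0175, 0.0249, 0.0714], 0.9), ([0.02, 0.167, 0.0733], 0.7)]
tray1_center []
194 [(350, 173, 75), (352, 172, 77), (354, 170, 73), (356, 167, 71), (358, 168, 70), (360, 164, 71), (362, 161, 72), (364, 118, 58), (366, 71, 44), (368, 85, 44), (370, 82, 41), (372, 78, 49), (374, 145, 87), (376, 176, 110), (378, 171, 107), (380, 173, 108), (382, 172, 108)]
203 [(350, 135, 62), (352, 143, 65), (354, 169, 73), (356, 169, 73), (358, 168, 72), (360, 167, 69), (362, 170, 75), (364, 102, 52), (366, 80, 43), (368, 80, 41), (370, 75, 41), (372, 91, 59), (374, 152, 95), (376, 171, 107), (378, 170, 111), (380, 171, 108), (382, 172, 112)]
```

Request:
jog_arm(
  rows="0 0 0.001 0 0 0 0;0 0 0.002 0 0 0 0;0 0 0.003 0 0 0 0;0 0 0.004 0 0 0 0;0 0 0.005 0 0 0 0;0 0 0.006 0 0 0 0;0 0 0.007 0 0 0 0;0 0 0.0078 0 0 0 0;0 0 0.0085 0 0 0 0;0 0 0.009 0 0 0 0;0 0 0.0095 0 0 0 0;0 0 0.01 0 0 0 0",
)

```text
time_s: 31.1
position: [0.6313, -0.1047, 0.0887]
tcp_rot: [[-0.998, -0.064, 0.004], [-0.064, 0.998, -0.0], [-0.004, -0.001, -1.0]]
force: [1.2, -4.8, -0.0]
opening: 0.359
grasp_force: 30.0
```

Request:
jog_arm(
  rows="0 0 0.0005 0 0 0 0;0 0 0.001 0 0 0 0",
)

```text
time_s: 31.27
position: [0.6313, -0.1042, 0.0887]
tcp_rot: [[-0.998, -0.064, 0.004], [-0.064, 0.998, -0.0], [-0.004, -0.001, -1.0]]
force: [0.2, -5.8, 0.7]
opening: 0.363
grasp_force: 30.0
```

Request:
jog_arm(
  rows="0 0 0.0005 0 0 0 0;0 0 0.001 0 0 0 0;0 0 0.0015 0 0 0 0",
)

```text
time_s: 31.52
position: [0.6312, -0.1035, 0.0887]
tcp_rot: [[-0.998, -0.064, 0.004], [-0.064, 0.998, -0.0], [-0.004, -0.001, -1.0]]
force: [0.2, -5.2, 0.8]
opening: 0.366
grasp_force: 30.0
```

Request:
jog_arm(
  rows="0 0 0.0005 0 0 0 0;0 0 0.001 0 0 0 0;0 0 0.0014 0 0 0 0",
)

```text
time_s: 31.77
position: [0.6312, -0.1032, 0.0887]
tcp_rot: [[-0.998, -0.065, 0.004], [-0.065, 0.998, -0.001], [-0.004, -0.001, -1.0]]
force: [1.1, -7.0, 0.2]
opening: 0.366
grasp_force: 30.0
```

Request:
jog_arm(
  rows="0 0 0.0004 0 0 0 0;0 0 0.0006 0 0 0 0;0 0 0.0006 0 0 0 0;0 0 0.0006 0 0 0 0;0 0 0.0006 0 0 0 0;0 0 0.0006 0 0 0 0",
)

```text
time_s: 32.27
position: [0.6312, -0.1032, 0.0887]
tcp_rot: [[-0.998, -0.065, 0.004], [-0.065, 0.998, -0.001], [-0.004, -0.002, -1.0]]
force: [0.1, -7.0, 0.7]
opening: 0.364
grasp_force: 30.0
```

Request:
jog_arm(
  rows="0 0 -0.001 0 0 0 0;0 0 -0.002 0 0 0 0;0 0 -0.003 0 0 0 0;0 0 -0.004 0 0 0 0;0 0 -0.005 0 0 0 0;0 0 -0.005 0 0 0 0;0 0 -0.005 -0.004 0 0 0;0 0 -0.005 -0.012 0 0 0;0 0 -0.005 -0.024 0 0 0;0 0 -0.005 -0.036 0 0 0;0 0 -0.005 -0.048 0 0 0;0 0 -0.005 -0.06 0 0 0;0 0 -0.005 -0.075 0 0 0;0 0 -0.005 -0.09 0 0 0;0 0 -0.005 -0.105 0 0 0;0 0 -0.005 -0.12 0 0 0;0 0 -0.005 -0.132 0 0 0;0 0 -0.005 -0.138 0 0 0;0 0 -0.005 -0.14 0 0 0;0 0 -0.005 -0.14 0 0 0",
)

```text
time_s: 33.93
position: [0.631, -0.1048, 0.1588]
tcp_rot: [[-0.998, -0.064, 0.004], [-0.064, 0.998, 0.0], [-0.004, -0.0, -1.0]]
force: [-0.4, 1.1, -1.9]
opening: 0.364
grasp_force: 30.0
```

```bash
python3 m.py w16; python3 - <<'E'
from h import *
c=capture('top')
for n in ('tray1_center','divider1'): print(n,[(np.round(r['point'],4).tolist(),round(r['conf'],2)) for r in spot_point(n,c)])
go([0.424,-0.25,0.158],183.65)
E
```

```text
33.9833 [ 0.6307 -0.1047  0.1584] -176.31 F [-0.33  0.61 -2.34] M [ 0.01  0.01 -0.  ]
divider1 [([0.0172, 0.1635, 0.144], 0.88), ([0.0174, 0.021, 0.1445], 0.85)]
tray1_center [([0.0205, 0.1602, 0.1426], 0.16)]
tray1_center [([0.6008, 0.1237, 0.0359], 0.64), ([0.604, 0.0532, 0.0132], 0.63), ([0.2761, 0.3693, 0.0168], 0.57)]
divider1 [([0.6059, 0.0503, 0.0142], 0.75), ([0.5974, 0.1913, 0.0128], 0.72), ([0.5945, 0.3338, -0.0], 0.27)]
jog [ 0.4312 -0.2635 -0.0013] [0.0004 0.0039 0.0009] n>= 7
```

Request:
jog_arm(
  rows="0 0.015 -0.009 0 0 0 0;0 0.045 -0.027 0 0 0 0;0 0.09 -0.055 0 0 0 0;0 0.14 -0.086 0 0 0 0;0 0.19 -0.116 0 0 0 0;0 0.24 -0.147 0 0 0 0;0 0.29 -0.177 0 0 0 0;0 0.335 -0.205 0 0 0 0;0 0.375 -0.229 0 0 0 0;0 0.405 -0.247 0 0 0 0;0 0.422 -0.258 0 0 0 0;0 0.431 -0.263 0 0 0 0;0 0.431 -0.263 0 0 0 0;0 0.431 -0.263 0 0 0 0;0 0.431 -0.263 0 0 0 0;0 0.431 -0.263 0 0 0 0;0 0.431 -0.263 0 0 0 0",
)

```text
time_s: 35.65
position: [0.4249, -0.2493, 0.1577]
tcp_rot: [[-0.998, -0.066, 0.004], [-0.066, 0.998, 0.0], [-0.004, -0.0, -1.0]]
force: [0.8, 0.5, -1.1]
opening: 0.368
grasp_force: 30.0
```

```bash
python3 - <<'E'
from h import *
s=bot.read_state();print(s['position'],np.round(s['tcp_rot'],4).tolist())
go([0.424,-0.25,0.0575],183.65)
E
```

```text
[ 0.42493704 -0.24934124  0.15768451] [[-0.9978, -0.0657, 0.0041], [-0.0657, 0.9978, 0.0002], [-0.0041, -0.0001, -1.0]]
jog [ 0.0028 -0.0012  0.2004] [-0.0001  0.0053  0.0026] n>= 3
```

Request:
jog_arm(
  rows="0 0 0 0.015 0 0.005 0;0 0 0 0.045 0 0.005 0;0 0 0 0.08 0 0.005 0;0 0 0 0.115 0 0.005 0;0 0 0 0.145 0 0.005 0;0 0 0 0.17 0 0.005 0;0 0 0 0.185 0 0.005 0;0 0 0 0.192 0 0.005 0;0 0 0 0.196 0 0.005 0;0 0 0 0.198 0 0.005 0;0 0 0 0.199 0 0.005 0;0 0 0 0.2 0 0.005 0;0 0 0 0.2 0 0.005 0;0 0 0 0.2 0 0.005 0",
)

```text
time_s: 36.82
position: [0.4249, -0.25, 0.0581]
tcp_rot: [[-0.998, -0.064, 0.001], [-0.064, 0.998, -0.001], [-0.001, -0.001, -1.0]]
force: [0.1, 0.3, -1.8]
opening: 0.365
grasp_force: 30.0
```

Request:
jog_arm(
  rows="0 0 0 0.001 0 0 0;0 0 0 0.0018 0 0 0;0 0 0 0.0018 0 0 0;0.45 0 0 0.0018 0 0 0;0.5 0 0 0.0018 0 0 0;0.6 0 0 0.0018 0 0 0;0.7 0 0 0.0018 0 0 0;0.8 0 0 0.0018 0 0 0;0.8 0 0 0.0018 0 0 0;0.8 0 0 0.0018 0 0 0;0.8 0 0 0.0018 0 0 0;0.8 0 0 -0.01 0 0 0;0.8 0 0 -0.03 0 0 0;0.8 0 0 -0.06 0 0 0;0.8 0 0 -0.1 0 0 0;0.8 0 0 -0.15 0 0 0;0.8 0 0 -0.2 0 0 0;0.8 0 0 -0.25 0 0 0;0.8 0 0 -0.28 0 0 0;0.8 0 0 -0.3 0 0 0",
)

```text
time_s: 38.48
position: [0.4254, -0.2503, 0.2109]
tcp_rot: [[-0.998, -0.065, 0.003], [-0.065, 0.998, -0.003], [-0.003, -0.003, -1.0]]
force: [-0.4, 0.3, -0.1]
opening: 0.8
grasp_force: 0.0
```

```bash
python3 - <<'E'
from h import *
s=bot.read_state();print(s['position'],s['force'],s['opening'])
c=capture('top');d=capture('side')
for n in ('spacer_center','tray1_center'):
  for p in (c,d): print(n,[(np.round(r['point'],4).tolist(),round(r['conf'],2)) for r in spot_point(n,p)])
E
```

```text
[ 0.42535331 -0.2502946   0.21092007] [-0.35857557  0.30690758 -0.14091757] 0.7998766750584644
spacer_center [([0.4709, 0.3744, -0.0015], 0.44)]
spacer_center [([0.3214, -0.2367, 0.0245], 0.85), ([0.4176, -0.2523, 0.0362], 0.75)]
tray1_center [([0.2773, 0.3689, 0.0168], 0.76), ([0.6013, 0.1254, 0.0342], 0.64), ([0.4235, 0.2349, 0.0003], 0.29)]
tray1_center [([0.5997, 0.1289, 0.0403], 0.88), ([0.2803, 0.3716, 0.018], 0.69), ([0.6235, -0.1483, 0.0393], 0.38)]
```

```bash
python3 -c "
from rig import bot
print(bot.hand_in())"
```

```text
the job is handed in; nothing more can be done
None
```

I set all three trays with the spacer block in order from the left, stood the block upright on the table near where it was, and handed the job in at about 39 s; no verdict came back. Wrist force suggests the block bore on each divider at about 2–3 N. At the end the cameras found the block upright and trays 1 and 3 about where a 21 mm gap puts them; tray 2 was not picked up in that last look.

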